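Load a can through the one-way flap of the can lane

ROBOT

A 6-joint arm with a two-finger parallel gripper is mounted at the origin on a cart in front of the work surface, level with it; the furniture and walls round the work are solid. World frame = base frame: x ahead of the robot, y to its left, z up, the work surface at z = 0. Lengths are in m, angles in degrees, forces in N, time in s.
With the tool pointing down it reaches from about 0.4 to 0.825 m from the base axis. Payload 7 kg.
Tool frame: the origin (TCP) lies midway between the tips of the shut fingers; the grasp point (between the pads) lies r.hold_point_z behind it (r.hold_point_z is the distance from the TCP to the grasp point, in m); z points along the fingers, y is the direction in which the jaws open and shut (so a half turn about z gives the same grasp; the last joint's range is limited). The gripper opens to 85 mm and grips with 20 to 120 N. Pads are 22 mm wide; open, the fingers measure 114 mm over their backs; the gripper's body (76 mm by 85 mm) begins 54 mm behind the grasp point. The pads swing forward as they close: fully open they stand 13 mm farther back than shut.
Start: joints at [-58.722, 20.546, 0.682, 0, -70.136, -16.507], TCP at [0.172, -0.653, 0.231] pointing down, gripper open.
Joint ranges: [-176.03, 176.03], [-82.01, 121.73], [-58.28, 71.71], [-173.87, 95.51], [-174.79, -0.11], [-173.66, 173.66]. Speed limits (degrees/s): [136.94, 136.94, 172.46, 180, 180, 180].

INTERFACE

Orientations are given as [roll, pitch, yaw] about the fixed x, y, z axes, in that order (R = Rz(yaw) Ry(pitch) Rx(roll)).
In Python, from workcell import r gives the robot as it stands.
- The arm moves only by the tool step_arm, never from a script. Its argument "commands" is a list of rows, each an object of numbers: "dx", "dy", "dz": the shift along the tool's x, y, z in mm; "wx", "wy", "wz": the turn, a rotation vector about the tool's x, y, z in degrees; "fingers": the closure, from 0 (fully open) to 1 (shut). A call has 1 to 12 rows; each row shifts and turns the commanded pose from where the row before left it, along the tool's axes as they then stand; what a row does not reach is not made up. A row lasts 1/8 s, in which the tool goes at most 62.5 mm and 10.7 degrees, less where a joint would pass 70% of its speed; a pose out of reach is approached as far as the arm can. A call is refused whole if a number of a shift passes 62.5 or a number of a turn 10.7, either way. A call with a gripper value outside its range is refused whole. The fingers move at their own pace and stop on an object; "force" is the grip in N (left out, the last holds). Time passes only in rows, so rows that do not move let the fingers close. It gives the time, the measured TCP pose, the force and the opening at its end, in the units of the state.
- r.get_state(): the state, without advancing time (a new reading comes with each control period).
- r.camera(name): name is "scene" or "top" or "wrist"; returns a dict with "img" (384x512x3 uint8, red, green, blue), "depth" (384x512 float32, m along the optical axis (not along the pixel's ray), 0 where there is no reading), "camera_matrix" (3x3 intrinsics, pixels), "k1" (the pictures are not rectified: a ray, as slopes to the right and down, at radius r is drawn at 1 + k1 r^2 times it, then the intrinsics apply), "R" (3x3) and "t" (3): a world point X has camera coordinates R X + t. Camera axes: x right, y down, z forward; pixel columns grow to the right and rows downward; lengths in m; the calibration is good to about 2 mm. A picture is of the moment at which its call begins.
- r.hand_in(): hands the job in, once; it reports no verdict.
Trained networks look in a picture, given as the dict that the camera call returned (one of the last four; its "shot" number tells which), for a name from the list of things; names that differ only in an ending like _2 or _b are one class to them, and where a whole thing is asked for, a point or a joint stands for the part that bears it (a point fixed in the world has none). Each returns a list of dicts, best first, with "conf" (0 to 1); they miss things now and then, are a little off and sometimes report something else, mostly with a low value. They report only what shows in the picture. A call takes as long as a camera call. They do not tell look-alikes from the thing itself.
- r.search_frame(picture, label): "box" ([left, top, right, bottom] in pixels, round what is visible of it).
- r.outline_of(picture, label): "mask" (384x512 bool, what is visible of it) and "box" ([left, top, right, bottom] in pixels, round what is visible of it).
The state is a dict: "t": time; "joint_pos": joint angles; "qd": joint speeds; "effort": joint torques, N m; "tcp_pos": TCP position; "ee_rot": TCP orientation; "force": force on the tool from outside, world axes, zero at the start; "moment": the same for the moment, N m; "finger_gap": finger opening in m.
Only numpy, scipy, OpenCV 4.12 (cv2) and the standard library are available. Lean on these libraries where they do the work, as an engineer would, in place of code of your own. Each camera call takes 0.05 s, during which the arm holds its last target. There are 200 camera calls.

TASK

Pick up the slim drinks can and, keeping it upright on the worktop, push it in at the flared mouth of the wooden can lane and through its sprung brass flap until the flap has shut behind it. Then go on by feel until the can has met the rubber bumper of the stop block, press it steadily against that with some 13 N for a moment, never driving the bumper to the end of its travel, and let go, leaving the can standing in the lane behind the shut flap. Do not ram the can against the lane, and leave the bottle, the salt shaker and the brass jigger where they are.

Things in the scene. Friction and masses are not known exactly. Their poses are not given: they have to be found in the camera images.
- can_center (a point): Centre of the slim drinks can (brown with an orange rim), a loose upright cylinder 53 mm in diameter and 134 mm tall, 0.19 to 0.38 kg; the point lies on its axis, 67 mm above its underside, z up along the can. It stands right of the lane among a bottle and a salt shaker, in any order.
- gate: Can lane fixed on the worktop: dark wooden walls 45 mm high, no floor, open above. Origin at worktop height on the centre line under the shut flap; +x runs along the lane from mouth to stop block, z up. Guides at y = +-29 mm from x = -54 mm to the flap; behind it the bay, x = 0 to 210 mm, with walls at y = -29 and y = +48 mm (left side set back for the flap).
- mouth (a point): Centre of the lane's flared mouth at worktop height, x = -80 mm of the lane, axes as the lane's. The mouth is about 83 mm wide between its walls at x = -88 mm and narrows to 58 mm at x = -54 mm; the can may be set down here.
- bay (a point): Point on the lane's centre line at worktop height, x = 70 mm: a can with its axis here or deeper lets the flap shut behind it. A wooden stop block (55 mm high) farther in bears the bumper: rubber disc 32 mm across, centre 36 mm up. The block is set differently each time: the can first touches the bumper with its axis 6 to 51 mm past this point, not measured, to be felt.
- flap (a joint): Angle (rad) of the brass flap: 46 mm long, 8 to 42 mm above the worktop, upright hinge at x = 0, y = +38 mm of the lane. 0 = shut across the lane (hard stop, cannot swing towards the mouth); grows to 1.5 at most as it swings into the bay; a can passing opens it to over 1. A spring closes it (0.05 N m shut, 0.15 at 1 rad); a passing can feels a few newtons, also to the right.
- bumper (a joint): How far in m the rubber bumper is pressed in, along the lane's +x: 0 = free, 0.007 = end of its travel. Spring: 4.5 N to start moving, then 3 N per mm (9 N at 1.5 mm, 13 N at 2.8 mm, 21 N at 5.5 mm). When let go it pushes the can back a little.
- bitters: Brown bitters bottle, 48 mm in diameter, 136 mm tall, loose; origin at the centre of its underside. A bystander.
- salt: Glass salt shaker, 44 mm in diameter, 90 mm tall, loose; origin at the centre of its underside. A bystander.
- jigger: Brass double jigger, 44 mm in diameter, 78 mm tall, loose, behind the work; origin at the centre of its underside. A bystander.
- can: The same can; origin at the centre of its underside, z up.
Not all that is in view belongs to the job. What is shaped like the part that bears bumper but green is not meant.

How it is judged (in metres and radians):
On the way, in this order (a step that is already met when the one before it is completed fails the run):
1. the can, upright on the worktop and between the guides, pushes the flap open (height (world z) of can_center below 0.076 m and angle between can_center's own z axis and vertical below 0.15 rad and value of joint flap above 0.4 rad and x of can_center in the frame of gate between -0.04 and 0.02 m and y of can_center in the frame of gate between -0.02 and 0.02 m), for 0.1 s.
2. the flap has shut behind the can and the can presses the bumper in by 1.5 mm or more (9 N) for 0.3 s (height (world z) of can_center below 0.076 m and angle between can_center's own z axis and vertical below 0.15 rad and value of joint bumper above 0.0015 m and value of joint flap below 0.06 rad and x of can_center in the frame of gate above 0.06 m), for 0.3 s.
At the end, for the whole second after the job is handed in: The can stands at rest and upright (within 0.15 rad) on the worktop in the bay behind the flap (its axis 27 to 140 mm past the flap, between the walls), and the flap is shut (under 0.06 rad) (height (world z) of can_center below 0.076 m and angle between can_center's own z axis and vertical below 0.15 rad and value of joint flap below 0.06 rad and x of can_center in the frame of gate between 0.027 and 0.14 m and y of can_center in the frame of gate between -0.01 and 0.03 m and linear speed of can below 0.02 m/s); the robot touches nothing.
It fails at once if the bumper is rammed to the end of its travel (past 5.5 mm, about 21 N) (value of joint bumper above 0.0055 m).
It fails at once if the can is rammed against the lane or its flap with more than 25 N (contact force between can and gate above 25 N).
It fails at once if the bottle, the salt shaker or the jigger is pushed more than 30 mm (distance of any of bitters, salt, jigger from where it was at the start of the episode above 0.03 m).
It also fails if it takes over 58 s, if anything falls off the work surface, if the arm or the gripper's body presses on something with over 40 N, if the wrist force passes 120 N, or if a joint passes its speed limit or range.

## Working session

There is one attempt and no reset: what is moved stays moved. The work goes in short steps, Python scripts to look and compute and a tool call to move; the robot and the scene stay as the last step left them, time stands still between calls to the robot, and variables do not carry over. Pictures are saved under pics/ and viewed, about 8 in all and at most 12, crops included, and the job is handed in when it is done.

Besides the shell and the picture viewer there is one more tool, called as name(argument=value, ...) on one line, values as JSON. step_arm: Moves the arm, as the interface text tells. Its arguments: {"type":"object","properties":{"commands":{"type":"array","items":{"type":"object","properties":{"dx":{"type":"number"},"dy":{"type":"number"},"dz":{"type":"number"},"wx":{"type":"number"},"wy":{"type":"number"},"wz":{"type":"number"},"fingers":{"type":"number"}}}},"force":{"type":"number"}},"required":["commands"]}

```bash
mkdir -p pics
cat > h.py <<'E'
import numpy as np, cv2
from workcell import r
def world(p,mask=None,uv=None):
    K=p["camera_matrix"];d=p["depth"]
    if mask is not None:
        v,u=np.nonzero(mask&(d>0))
    else: u,v=np.array(uv).T
    z=d[v,u]
    pts=cv2.undistortPoints(np.stack([u,v],1).astype(float)[:,None],np.array(K,float),np.array([p["k1"],0,0,0.]))[:,0]
    X=np.c_[pts*z[:,None],z]
    return (X-np.array(p["t"]))@np.array(p["R"])
E
python3 - <<'E'
from h import *
print(r.hold_point_z, r.get_state())
ims=[]
for n in("scene","top"):
    p=r.camera(n); cv2.imwrite(f"pics/{n}0.png",p["img"][:,:,::-1])
    print(n,"cam at",-np.array(p["R"]).T@np.array(p["t"]),p["k1"])
    for l in("can","bitters","salt","jigger","gate","bumper","flap"):
        for o in r.outline_of(p,l)[:3]:
            X=world(p,o["mask"])
            print(l,round(o["conf"],2),np.round(o["box"]),np.round(np.median(X,0),3),np.round(np.percentile(X,3,axis=0),3),np.round(np.percentile(X,97,axis=0),3))
    ims.append(p["img"])
E
```

```text
0.0187 {'t': 0.0, 'joint_pos': array([-5.87189554e+01,  2.05908306e+01,  6.34332245e-01, -1.84397595e-02,
       -7.01347725e+01, -1.65061533e+01]), 'qd': array([-0.03961193, -0.03028265,  0.03129575,  0.08906734, -0.02758197,
       -0.01776254]), 'effort': array([-3.66879940e-04, -5.83316088e+01,  2.93419397e+01,  6.93689927e+00,
       -6.00314917e-03,  7.78358071e-06]), 'tcp_pos': array([ 0.17198098, -0.6522409 ,  0.23038002]), 'ee_rot': array([ 1.79907565e+02, -9.31377551e-03, -1.65231381e+02]), 'force': array([ 0.46638515, -0.0316707 ,  0.24510969]), 'moment': array([0.03535445, 0.00512643, 0.01747814]), 'finger_gap': 0.08584827793436388}
scene cam at [0.08484551 0.63242477 0.8446145 ] -0.09538726596222893
can 0.77 [333. 128. 352. 168.] [ 0.418 -0.347  0.088] [ 0.4   -0.379  0.013] [ 0.445 -0.34   0.134]
bitters 0.56 [286. 130. 303. 170.] [ 0.542 -0.258  0.07 ] [ 0.526 -0.278  0.007] [ 0.565 -0.248  0.136]
bitters 0.36 [308. 161. 320. 189.] [ 0.442 -0.202  0.049] [ 0.426 -0.293  0.001] [ 0.464 -0.193  0.089]
salt 0.68 [309. 163. 320. 189.] [ 0.44  -0.201  0.048] [ 0.426 -0.217 
[... 492 characters left out ...]
8  0.136]
salt 0.82 [326. 220. 345. 238.] [ 0.443 -0.206  0.077] [ 0.428 -0.225  0.008] [ 0.46  -0.192  0.089]
jigger 0.73 [287. 150. 302. 170.] [ 0.631 -0.109  0.047] [ 0.614 -0.126  0.003] [ 0.648 -0.092  0.077]
gate 0.74 [164. 192. 287. 270.] [0.449 0.092 0.039] [ 0.365 -0.068 -0.003] [0.528 0.225 0.047]
gate 0.27 [288. 151. 304. 173.] [ 0.63  -0.109  0.045] [ 0.613 -0.126  0.001] [ 0.648 -0.092  0.077]
bumper 0.67 [134. 206. 146. 218.] [0.501 0.284 0.041] [ 0.49   0.276 -0.   ] [0.516 0.308 0.052]
bumper 0.4 [186. 236. 197. 246.] [0.432 0.144 0.047] [0.423 0.137 0.038] [0.442 0.159 0.052]
flap 0.38 [286. 148. 302. 170.] [ 0.63  -0.109  0.045] [ 0.613 -0.126  0.001] [ 0.648 -0.092  0.077]
```

Run:
```python
import cv2
a=cv2.imread("pics/top0.png")[130:290,110:440]; cv2.imwrite("pics/t1.png",cv2.resize(a,None,fx=2.4,fy=2.4,interpolation=cv2.INTER_CUBIC))
```

```text
(no output)
```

View pics/t1.png

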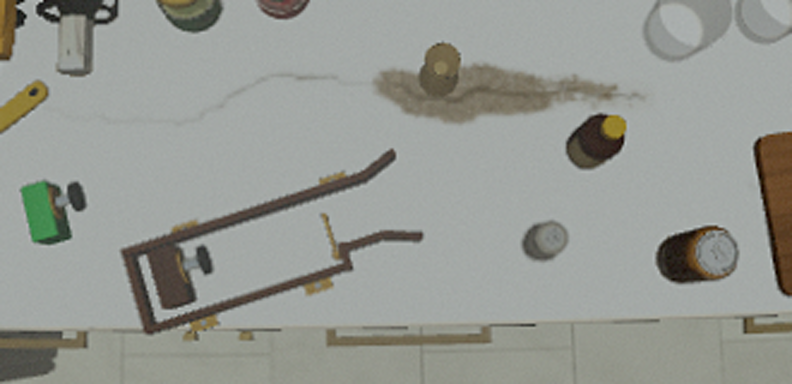

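The top view shows the lane with its mouth on the right at crop (400,195), the flap at (330,235), and the brown block with its bumper inside at (180,270). The green look-alike at (45,210) is not meant. The can is the brown one with the orange rim at (700,253), the bottle has a yellow cap at (598,140), and the salt shaker is at (546,240). Next I fit the lane frame and the can axis.

```bash
cat > fit.py <<'E'
from h import *
from scipy.optimize import minimize
def fit(p,m0=None):
    d=p["depth"];X=world(p,d>0);v,u=np.nonzero(d>0);c=p["img"][v,u].astype(int)
    k=(abs(X[:,2]-.045)<.005)&(X[:,0]>.33)&(X[:,0]<.56)&(X[:,1]>-.1)&(X[:,1]<.26)&(c.max(1)<125)
    return X[k]
E
python3 - <<'E'
from fit import *
for n in("top","scene"):
    p=r.camera(n)
    o=r.outline_of(p,"can")[0];X=world(p,o["mask"]);T=X[X[:,2]>.129]
    (cx,cy),rad=cv2.minEnclosingCircle(T[:,:2].astype(np.float32)); print(n,"can",cx,cy,rad,T[:,:2].mean(0),(T[:,:2].max(0)+T[:,:2].min(0))/2)
    if n=="top":
        X=world(p,p["depth"]>0); k=(X[:,0]>.35)&(X[:,0]<.5)&(X[:,1]<-.38)&(X[:,1]>-.5); print("board z",np.percentile(X[k,2],[5,50,90,99]))
    W=fit(p)
    best=None
    for a in np.arange(98,112,.25):
        t=np.radians(a); y=W[:,:2]@np.array([-np.sin(t),np.cos(t)])
        h,e=np.histogram(y,bins=np.arange(-.7,0,.003)); s=np.sum(h**2.)
        if best is None or s>best[0]: best=(s,a,h,e)
    s,a,h,e=best; print(a); print([(round(e[i],3),h[i]) for i in range(len(h)) if h[i]])
    t=np.radians(a);x=W[:,:2]@np.array([np.cos(t),np.sin(t)]);y=W[:,:2]@np.array([-np.sin(t),np.cos(t)])
    im=np.zeros((360,480,3),np.uint8)+255
    np.save(f"W_{n}.npy",W)
    print("x range",np.percentile(x,[0.5,2,98,99.5]))
E
```

```text
top can 0.4255811870098114 -0.36368703842163086 0.02238157019019127 [ 0.42531779 -0.36400655] [ 0.4248249  -0.36405859]
board z [-0.00560262 -0.00057547  0.01958676  0.12212013]
107.0
[(np.float64(-0.508), np.int64(2)), (np.float64(-0.505), np.int64(7)), (np.float64(-0.502), np.int64(8)), (np.float64(-0.499), np.int64(11)), (np.float64(-0.496), np.int64(22)), (np.float64(-0.493), np.int64(131)), (np.float64(-0.49), np.int64(132)), (np.float64(-0.487), np.int64(62)), (np.float64(-0.484), np.int64(6)), (np.float64(-0.481), np.int64(11)), (np.float64(-0.478), np.int64(12)), (np.float64(-0.475), np.int64(11)), (np.float64(-0.472), np.int64(16)), (np.float64(-0.469), np.int64(16)), (np.float64(-0.466), np.int64(12)), (np.float64(-0.463), np.int64(16)), (np.float64(-0.46), np.int64(13)), (np.float64(-0.457), np.int64(15)), (np.float64(-0.454), np.int64(16)), (np.float64(-0.451), np.int64(10)), (np.float64(-0.448), np.int64(17)), (np.float64(-0.445), np.int64(19)), (np.float64(-0.442), np.int64(16)), (np.float64(-0.439), np.int64(14)), (np.float64(-0.436), np.int64(9)), (np.float64(-0.433),
[... 1197 characters left out ...]
2)), (np.float64(-0.451), np.int64(17)), (np.float64(-0.448), np.int64(16)), (np.float64(-0.445), np.int64(16)), (np.float64(-0.442), np.int64(9)), (np.float64(-0.439), np.int64(13)), (np.float64(-0.436), np.int64(6)), (np.float64(-0.433), np.int64(9)), (np.float64(-0.43), np.int64(11)), (np.float64(-0.427), np.int64(24)), (np.float64(-0.424), np.int64(27)), (np.float64(-0.421), np.int64(24)), (np.float64(-0.418), np.int64(9)), (np.float64(-0.415), np.int64(9)), (np.float64(-0.412), np.int64(7)), (np.float64(-0.409), np.int64(58)), (np.float64(-0.406), np.int64(85)), (np.float64(-0.403), np.int64(84)), (np.float64(-0.4), np.int64(2))]
x range [-0.21388702 -0.20588738  0.08310021  0.08808871]
```

```bash
cat > lane.py <<'E'
from h import *
def lane(W,a=107.1):
    t=np.radians(a);ex=np.array([np.cos(t),np.sin(t)]);ey=np.array([-np.sin(t),np.cos(t)])
    x=W[:,:2]@ex;y=W[:,:2]@ey
    for nm,c in(("right",-.4895),("left",-.4045)):
        k=(abs(y-c)<.006)&(x>-.17)&(x<.07)
        for _ in range(3):
            q=np.polyfit(x[k],y[k],1); k=(abs(y-np.polyval(q,x))<.005)&(x>-.17)&(x<.075)
        print(nm,"angle",a+np.degrees(q[0]),"y at x=-.13",np.polyval(q,-.13),"span",x[k].min(),x[k].max(),k.sum(),"width",np.percentile(y[k]-np.polyval(q,x[k]),[3,97]))
    k=(y>-.48)&(y<-.412)&(x>.06); print("end wall x",np.percentile(x[k],[3,50,97]))
    k=(y>-.412)&(abs(x+.13)<.04);print("left bay wall start x",np.sort(x[k])[:4])
E
python3 - <<'E'
from lane import *
for n in("top","scene"): lane(np.load(f"W_{n}.npy"))
p=r.camera("top")
X=world(p,p["depth"]>0);im=p["img"].reshape(-1,3)[(p["depth"]>0).ravel()].astype(int)
t=np.radians(107.1);ex=np.array([np.cos(t),np.sin(t)]);ey=np.array([-np.sin(t),np.cos(t)])
x=X[:,:2]@ex;y=X[:,:2]@ey+.457
k=(abs(y)<.024)&(abs(x+.13)<.05)&(X[:,2]>.025)&(X[:,2]<.048); print("flap x",np.percentile(x[k],[3,50,97]),k.sum())
k=(abs(y)<.02)&(x>-.08)&(x<.07)&(X[:,2]>.02)&(X[:,2]<.06);print("block: x,z",np.percentile(x[k],[1,5,10,25,50,95]),k.sum())
k=(x<-.19)&(x>-.24)&(abs(y)<.06)&(X[:,2]>.03);print("mouth tip x",np.sort(x[k])[:6])
s=r.get_state();print(s["tcp_pos"],s["ee_rot"])
# can goal in tool axes
from scipy.spatial.transform import Rotation as R
M=R.from_euler("xyz",s["ee_rot"],degrees=True).as_matrix(); print(M.T@(np.array([.4250,-.3645,.15])-s["tcp_pos"])*1000)
E
```

```text
right angle 106.93030586670835 y at x=-.13 -0.488916944517091 span -0.16990349557338646 0.07454995022522791 296 width [-0.00381277  0.00373698]
left angle 106.9479757750206 y at x=-.13 -0.40443216225202594 span -0.13408400868502765 0.0745275315323175 257 width [-0.00369464  0.00394171]
end wall x [0.06024124 0.06291218 0.06557221]
left bay wall start x [-0.13480596 -0.13408401 -0.13334035 -0.13255531]
right angle 106.95485827948752 y at x=-.13 -0.48871579593633047 span -0.16991193561724943 0.07397069299673595 222 width [-0.00421288  0.00354059]
left angle 107.21479056641287 y at x=-.13 -0.40420942598067405 span -0.13654125024108915 0.07484675858743442 207 width [-0.00417599  0.00362706]
end wall x [0.06035733 0.06299608 0.06532762]
left bay wall start x [-0.13654125 -0.13517868 -0.13340242 -0.13331426]
flap x [-0.12489064 -0.12293761 -0.12089722] 24
block: x,z [0.00413103 0.00498783 0.0081431  0.02604651 0.03944215 0.06241104] 325
mouth tip x [-0.21472348 -0.21401405 -0.21380487 -0.21357819 -0.21311538 -0.21272104]
[ 0.17209138 -0.65267948  0.23131494] [-1.79999029e+02  1.24714195e-03 -1.65229357e+02]
[-318.02072897  214.17858306   81.31823397]
```

step_arm(commands=[{"wz": -2.2}, {"dx": -46.6, "dy": 28.8}, {"dx": -46.6, "dy": 28.8}, {"dx": -46.6, "dy": 28.8}, {"dx": -46.6, "dy": 28.8}, {"dx": -46.6, "dy": 28.8}, {"dx": -46.6, "dy": 28.8}, {"dx": -46.6, "dy": 28.8}, {"dz": 30}, {"dz": 30}, {}, {}], force=40)

```text
invalid input
```

```bash
cat > rel.py <<'E'
from h import *
O=np.array([.4726,.0146]);t=np.radians(107.0)
EX=np.array([np.cos(t),np.sin(t)]);EY=np.array([-np.sin(t),np.cos(t)])
def st():
    s=r.get_state();p=s["tcp_pos"];f=s["force"]
    print("t",s["t"],"tcp",np.round(p,4),"rot",np.round(s["ee_rot"],2),"lane x,y",np.round([(p[:2]-O)@EX,(p[:2]-O)@EY],4),"F lane x,y,z",np.round([f[:2]@EX,f[:2]@EY,f[2]],1),"gap",s["finger_gap"])
E
python3 - <<'E'
from rel import *
st()
p=r.camera("wrist");cv2.imwrite("pics/w1.png",p["img"][:,:,::-1])
X=world(p,p["depth"]>0);k=(X[:,2]>.125)&(X[:,2]<.14)&(np.hypot(X[:,0]-.425,X[:,1]+.3645)<.045)
print(k.sum(),X[k].mean(0),cv2.minEnclosingCircle(X[k,:2].astype(np.float32)))
E
```

```text
t 1.05 tcp [ 0.1721 -0.6527  0.2313] rot [-180.      0.   -165.23] lane x,y [-0.5503  0.4825] F lane x,y,z [-0.7 -0.4  0.1] gap 0.0854322131589322
0 [nan nan nan] ((0.0, 0.0), 0.0)<stdin>:5: RuntimeWarning: Mean of empty slice.
  ret = um.true_divide(
```

step_arm(commands=[{"wz": -2.2, "fingers": 0}, {"dx": -46.6, "dy": 28.8}, {"dx": -46.6, "dy": 28.8}, {"dx": -46.6, "dy": 28.8}, {"dx": -46.6, "dy": 28.8}, {"dx": -46.6, "dy": 28.8}, {"dx": -46.6, "dy": 28.8}, {"dx": -46.6, "dy": 28.8}, {"dz": 30}, {"dz": 30}, {"dz": 0}, {"dz": 0}], force=40)

```text
invalid input
```

Run:
```python
from rel import *
st()
p=r.camera("wrist");cv2.imwrite("pics/w1.png",p["img"][:,:,::-1])
X=world(p,p["depth"]>0);k=(X[:,2]>.125)&(X[:,2]<.14)&(np.hypot(X[:,0]-.425,X[:,1]+.3645)<.045)
print(k.sum(),X[k].mean(0),cv2.minEnclosingCircle(X[k,:2].astype(np.float32)))
```

```text
t 1.1 tcp [ 0.1721 -0.6527  0.2313] rot [-180.      0.   -165.23] lane x,y [-0.5503  0.4825] F lane x,y,z [-0.1  0.4 -0.1] gap 0.08499868534067224
0 [nan nan nan] ((0.0, 0.0), 0.0)<stdin>:5: RuntimeWarning: Mean of empty slice.
  ret = um.true_divide(
```

Still refused, so I'll try one row with every field given.

step_arm(commands=[{"dx": 0, "dy": 0, "dz": 0, "wx": 0, "wy": 0, "wz": -2.2, "fingers": 0}], force=40)

```text
t: 1.27
tcp_pos: [0.1721, -0.6527, 0.2313]
ee_rot: [180.0, -0.0, -163.0]
force: [1.1, -1.3, 0.2]
finger_gap: 0.0851
```

step_arm(commands=[{"dx": -46.6, "dy": 28.8, "dz": 0, "wx": 0, "wy": 0, "wz": 0, "fingers": 0}, {"dx": -46.6, "dy": 28.8, "dz": 0, "wx": 0, "wy": 0, "wz": 0, "fingers": 0}, {"dx": -46.6, "dy": 28.8, "dz": 0, "wx": 0, "wy": 0, "wz": 0, "fingers": 0}, {"dx": -46.6, "dy": 28.8, "dz": 0, "wx": 0, "wy": 0, "wz": 0, "fingers": 0}, {"dx": -46.6, "dy": 28.8, "dz": 0, "wx": 0, "wy": 0, "wz": 0, "fingers": 0}, {"dx": -46.6, "dy": 28.8, "dz": 0, "wx": 0, "wy": 0, "wz": 0, "fingers": 0}, {"dx": -46.5, "dy": 28.8, "dz": 0, "wx": 0, "wy": 0, "wz": 0, "fingers": 0}, {"dx": 0, "dy": 0, "dz": 30, "wx": 0, "wy": 0, "wz": 0, "fingers": 0}, {"dx": 0, "dy": 0, "dz": 30, "wx": 0, "wy": 0, "wz": 0, "fingers": 0}, {"dx": 0, "dy": 0, "dz": 0, "wx": 0, "wy": 0, "wz": 0, "fingers": 0}])

```text
t: 2.52
tcp_pos: [0.424, -0.3638, 0.1695]
ee_rot: [179.8, -0.2, -163.0]
force: [-0.2, -0.7, 0.0]
finger_gap: 0.0849
```

Run:
```python
from rel import *
st()
p=r.camera("wrist");cv2.imwrite("pics/w1.png",p["img"][:,:,::-1])
X=world(p,p["depth"]>0);k=(X[:,2]>.125)&(X[:,2]<.14)&(np.hypot(X[:,0]-.425,X[:,1]+.3645)<.045)
print(k.sum(),X[k].mean(0),cv2.minEnclosingCircle(X[k,:2].astype(np.float32)))
```

```text
t 2.525 tcp [ 0.424  -0.3638  0.1695] rot [ 179.83   -0.18 -163.02] lane x,y [-0.3477  0.1572] F lane x,y,z [-0.6  0.4  0. ] gap 0.08489405598197355
4007 [ 0.42067063 -0.36794419  0.13145566] ((0.42225006222724915, -0.36738741397857666), 0.024145813658833504)
```

View pics/w1.png

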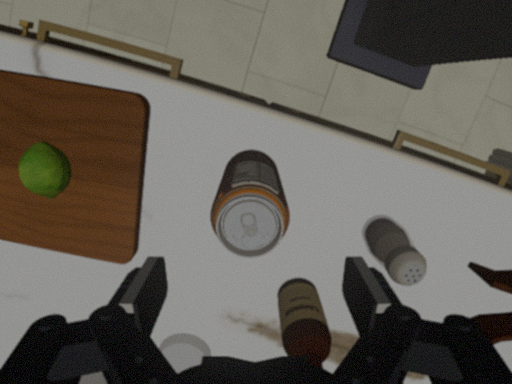

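The wrist view confirms the can: brown with an orange rim at pixel (250,223), between the jaws, with the bottle at (303,320) and the salt shaker at (400,255) well clear. Next I descend and grip.

step_arm(commands=[{"dx": 0, "dy": -1, "dz": 32, "wx": 0, "wy": 0, "wz": 0, "fingers": 0}, {"dx": 0, "dy": 0, "dz": 32, "wx": 0, "wy": 0, "wz": 0, "fingers": 0}, {"dx": 0, "dy": 0, "dz": 31, "wx": 0, "wy": 0, "wz": 0, "fingers": 0}, {"dx": 0, "dy": 0, "dz": 0, "wx": 0, "wy": 0, "wz": 0, "fingers": 0}, {"dx": 0, "dy": 0, "dz": 0, "wx": 0, "wy": 0, "wz": 0, "fingers": 1}, {"dx": 0, "dy": 0, "dz": 0, "wx": 0, "wy": 0, "wz": 0, "fingers": 1}, {"dx": 0, "dy": 0, "dz": 0, "wx": 0, "wy": 0, "wz": 0, "fingers": 1}, {"dx": 0, "dy": 0, "dz": 0, "wx": 0, "wy": 0, "wz": 0, "fingers": 1}, {"dx": 0, "dy": 0, "dz": 0, "wx": 0, "wy": 0, "wz": 0, "fingers": 1}, {"dx": 0, "dy": 0, "dz": 0, "wx": 0, "wy": 0, "wz": 0, "fingers": 1}], force=40)

```text
t: 3.82
tcp_pos: [0.4266, -0.3663, 0.0784]
ee_rot: [-179.9, 0.1, -163.0]
force: [-1.7, 0.1, 6.7]
finger_gap: 0.0505
```

step_arm(commands=[{"dx": 0, "dy": 0, "dz": -30, "wx": 0, "wy": 0, "wz": 0, "fingers": 1}, {"dx": 0, "dy": 0, "dz": -50, "wx": 0, "wy": 0, "wz": 0, "fingers": 1}, {"dx": 0, "dy": 0, "dz": -40, "wx": 0, "wy": 0, "wz": 0, "fingers": 1}, {"dx": -16, "dy": 22, "dz": 0, "wx": 0, "wy": 0, "wz": 0, "fingers": 1}, {"dx": -26, "dy": 37, "dz": 0, "wx": 0, "wy": 0, "wz": 0, "fingers": 1}, {"dx": -26, "dy": 37, "dz": 0, "wx": 0, "wy": 0, "wz": 0, "fingers": 1}, {"dx": -26, "dy": 37, "dz": 0, "wx": 0, "wy": 0, "wz": 0, "fingers": 1}, {"dx": -26, "dy": 37, "dz": 0, "wx": 0, "wy": 0, "wz": 0, "fingers": 1}, {"dx": -20, "dy": 29, "dz": 0, "wx": 0, "wy": 0, "wz": 0, "fingers": 1}, {"dx": -16, "dy": 22, "dz": 0, "wx": 0, "wy": 0, "wz": 0, "fingers": 1}, {"dx": 0, "dy": 0, "dz": 0, "wx": 0, "wy": 0, "wz": 0, "fingers": 1}, {"dx": 0, "dy": 0, "dz": 0, "wx": 0, "wy": 0, "wz": 0, "fingers": 1}], force=60)

```text
t: 5.32
tcp_pos: [0.5098, -0.1088, 0.1966]
ee_rot: [180.0, 0.0, -163.0]
force: [0.1, -0.8, -2.0]
finger_gap: 0.0502
```

Run:
```python
from rel import *
st()
p=r.camera("wrist");cv2.imwrite("pics/w2.png",p["img"][:,:,::-1])
o=r.outline_of(p,"can")
for q in o: print("can",q["conf"],q["box"])
X=world(p,p["depth"]>0)
s=r.get_state()["tcp_pos"]
k=(X[:,2]>s[2]+.035)&(X[:,2]<.30)&(np.hypot(X[:,0]-s[0],X[:,1]-s[1])<.028)
L=np.c_[(X[:,:2]-O)@EX,(X[:,:2]-O)@EY,X[:,2]]
print("rim z",np.percentile(X[k,2],[5,50,95]))
if o: 
    M=o[0]["mask"];Y=world(p,M);zt=np.percentile(Y[:,2],95);Y=Y[abs(Y[:,2]-zt)<.006];c,rad=cv2.minEnclosingCircle(Y[:,:2].astype(np.float32));c=np.array(c);print("top z",zt,"c lane",(c-O)@EX,(c-O)@EY,rad,len(Y))
v,u=np.nonzero(p["depth"]>0);dark=p["img"][v,u].max(1)<110
for a,b in((-.05,-.01),(.01,.05),(.05,.1)):
  k=dark&(abs(L[:,2]-.045)<.006)&(L[:,0]>a)&(L[:,0]<b)
  h,e=np.histogram(L[k,1],np.arange(-.06,.075,.003));print(a,b,[(round(e[i]*1000),int(h[i])) for i in range(len(h)) if h[i]])
```

```text
t 5.325 tcp [ 0.5098 -0.1088  0.1966] rot [ 1.7999e+02  1.0000e-02 -1.6301e+02] lane x,y [-0.1288  0.0005] F lane x,y,z [-0.8  0.2 -2. ] gap 0.050150149155472765
can 0.6 [190.6, 169.0, 319.8, 362.3]
rim z [0.24082533 0.25042244 0.28177268]
top z 0.2524780686054647 c lane -0.1289205161867379 0.005346567837395937 0.022417422384023666 8945
-0.05 -0.01 [(-36, 73), (-33, 100), (-30, 174), (27, 5), (30, 86), (33, 130), (36, 155), (39, 18), (42, 19), (45, 15), (48, 17), (51, 17), (54, 18), (57, 6)]
0.01 0.05 [(-36, 37), (-33, 101), (-30, 161), (-27, 2), (48, 48), (51, 126), (54, 133), (57, 41)]
0.05 0.1 [(-36, 51), (-33, 125), (-30, 199), (-27, 1), (48, 53), (51, 144), (54, 151), (57, 71)]
```

View pics/w2.png

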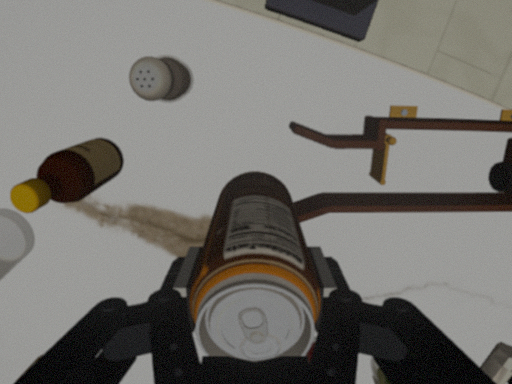

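```bash
cat > cyl.py <<'E'
from rel import *
from scipy.optimize import least_squares
def cyl(n,rr=.0265,h0=None):
    p=r.camera(n);o=r.outline_of(p,"can")
    if not o: print(n,"none");return
    m=cv2.erode(o[0]["mask"].astype(np.uint8),np.ones((3,3)))>0
    Y=world(p,m);zt=np.percentile(Y[:,2],97);s=r.get_state()["tcp_pos"]
    L=np.c_[(Y[:,:2]-O)@EX,(Y[:,:2]-O)@EY,Y[:,2]];tc=np.array([(s[:2]-O)@EX,(s[:2]-O)@EY])
    S=L[(L[:,2]<zt-.02)&(L[:,2]>zt-.125)&(np.hypot(*(L[:,:2]-tc).T)<.05)]
    zm=zt-.067
    f=lambda q:np.hypot(S[:,0]-q[0]-q[2]*(S[:,2]-zm),S[:,1]-q[1]-q[3]*(S[:,2]-zm))-rr
    q=least_squares(f,[*tc,0,0],loss="soft_l1",f_scale=.002).x
    T=L[L[:,2]>zt-.005];
    print(n,"n",len(S),"top z",round(zt,4),"axis-tcp mm",np.round((q[:2]-tc)*1e3,1),"tilt",np.round(q[2:],3),"axis lane mm",np.round(q[:2]*1e3,1),"rms",np.sqrt(np.mean(f(q)**2)), "tophalf",np.round((T.max(0)+T.min(0))[:2]/2*1e3,1))
    return p
E
python3 - <<'E'
from cyl import *
for n in("wrist","scene","top"): cyl(n)
st()
E
```

```text
wrist n 5633 top z 0.2529 axis-tcp mm [0.2 4.2] tilt [-0.    -0.005] axis lane mm [-129.2    4.8] rms 0.00020441655643748963 tophalf [-129.2    6.5]
scene n 330 top z 0.2469 axis-tcp mm [-0.5  2. ] tilt [-0.002 -0.005] axis lane mm [-129.8    2.6] rms 0.0012628124324060674 tophalf [-122.8   20.6]
top n 0 top z 0.0896 axis-tcp mm [0. 0.] tilt [0. 0.] axis lane mm [-129.2    0.4] rms nan tophalf [-208.7   91.2]
t 5.725 tcp [ 0.51   -0.1091  0.1963] rot [ 180.     -0.   -163.07] lane x,y [-0.1292  0.0004] F lane x,y,z [-0.5  0.  -2.1] gap 0.05051435194023935
  return _methods._mean(a, axis=axis, dtype=dtype,
  ret = ret.dtype.type(ret / rcount)
```

step_arm(commands=[{"dx": -3.3, "dy": 0, "dz": 35, "wx": 0, "wy": 0, "wz": 0, "fingers": 1}, {"dx": 0, "dy": 0, "dz": 35, "wx": 0, "wy": 0, "wz": 0, "fingers": 1}, {"dx": 0, "dy": 0, "dz": 25, "wx": 0, "wy": 0, "wz": 0, "fingers": 1}, {"dx": 0, "dy": 0, "dz": 14, "wx": 0, "wy": 0, "wz": 0, "fingers": 1}, {"dx": 0, "dy": 0, "dz": 4, "wx": 0, "wy": 0, "wz": 0, "fingers": 1}, {"dx": 0, "dy": 0, "dz": 2, "wx": 0, "wy": 0, "wz": 0, "fingers": 1}, {"dx": 0, "dy": 0, "dz": 0, "wx": 0, "wy": 0, "wz": 0, "fingers": 1}])

```text
t: 6.6
tcp_pos: [0.5138, -0.1077, 0.082]
ee_rot: [-180.0, 0.1, -163.0]
force: [-0.8, 0.7, -1.4]
finger_gap: 0.0505
```

```bash
cat > walls.py <<'E'
from cyl import *
def walls(n):
    p=cyl(n);X=world(p,p["depth"]>0);v,u=np.nonzero(p["depth"]>0)
    L=np.c_[(X[:,:2]-O)@EX,(X[:,:2]-O)@EY,X[:,2]];dark=p["img"][v,u].max(1)<110
    for a,b in((-.05,-.01),(.01,.05),(.05,.1)):
        k=dark&(abs(L[:,2]-.045)<.0035)&(L[:,0]>a)&(L[:,0]<b);y=L[k,1]*1e3
        R_=y[(y<-20)&(y>-45)];Lf=y[y>20]
        print(a,b,"right",np.round(np.percentile(R_,[3,50,97]),1) if len(R_) else 0,"left",np.round(np.percentile(Lf,[3,50,97]),1) if len(Lf) else 0,len(R_),len(Lf))
    return p
E
python3 - <<'E'
from walls import *
st();walls("wrist");walls("scene")
E
```

```text
t 6.6 tcp [ 0.5138 -0.1077  0.082 ] rot [-1.7998e+02  7.0000e-02 -1.6302e+02] lane x,y [-0.129  -0.0037] F lane x,y,z [ 0.9  0.5 -1.4] gap 0.0504829385965346
wrist n 5693 top z 0.1384 axis-tcp mm [0.1 4.1] tilt [-0.001 -0.004] axis lane mm [-128.9    0.5] rms 0.0002045481486735062 tophalf [-129.    2.]
-0.05 -0.01 right [-34.4 -29.7 -27.2] left [31.  36.6 55.8] 700 1143
0.01 0.05 right [-34.4 -29.6 -27. ] left [49.7 53.8 57.4] 623 351
0.05 0.1 right [-33.6 -29.7 -27.4] left 0 36 0
scene noneTraceback (most recent call last):
  File "<stdin>", line 2, in <module>
  File "walls.py", line 3, in walls
    p=cyl(n);X=world(p,p["depth"]>0);v,u=np.nonzero(p["depth"]>0)
                       ~^^^^^^^^^
TypeError: 'NoneType' object is not subscriptable
```

step_arm(commands=[{"dx": 1.3, "dy": 5, "dz": 1.5, "wx": 0, "wy": 0, "wz": 0, "fingers": 1}, {"dx": 0, "dy": 6, "dz": 1.5, "wx": 0, "wy": 0, "wz": 0, "fingers": 1}, {"dx": 0, "dy": 6, "dz": 0, "wx": 0, "wy": 0, "wz": 0, "fingers": 1}, {"dx": 0, "dy": 6, "dz": 0, "wx": 0, "wy": 0, "wz": 0, "fingers": 1}, {"dx": 0, "dy": 6, "dz": 0, "wx": 0, "wy": 0, "wz": 0, "fingers": 1}, {"dx": 0, "dy": 6, "dz": 0, "wx": 0, "wy": 0, "wz": 0, "fingers": 1}, {"dx": 0, "dy": 5, "dz": 0, "wx": 0, "wy": 0, "wz": 0, "fingers": 1}, {"dx": 0, "dy": 4, "dz": 0, "wx": 0, "wy": 0, "wz": 0, "fingers": 1}, {"dx": 0, "dy": 4, "dz": 0, "wx": 0, "wy": 0, "wz": 0, "fingers": 1}])

```text
t: 7.92
tcp_pos: [0.4981, -0.062, 0.0785]
ee_rot: [-180.0, 0.0, -163.0]
force: [-0.1, -1.6, 1.7]
finger_gap: 0.0503
```

Run:
```python
from walls import *
st();p=walls("wrist");cv2.imwrite("pics/w3.png",p["img"][:,:,::-1])
```

```text
t 7.925 tcp [ 0.4981 -0.062   0.0785] rot [-1.7999e+02  2.0000e-02 -1.6302e+02] lane x,y [-0.0807 -0.002 ] F lane x,y,z [-1.5  0.5  1.7] gap 0.05027291486087721
wrist n 5660 top z 0.1349 axis-tcp mm [-0.2  4.2] tilt [ 0.    -0.004] axis lane mm [-80.7   2.1] rms 0.00020350617640435407 tophalf [-80.6   3.9]
-0.05 -0.01 right [-34.2 -29.2 -27.1] left [30.9 36.4 55.5] 268 1237
0.01 0.05 right [-34.4 -29.5 -27.1] left [49.9 54.  57.4] 707 875
0.05 0.1 right [-34.2 -29.6 -27. ] left [50.1 53.9 57.5] 760 480
```

View pics/w3.png

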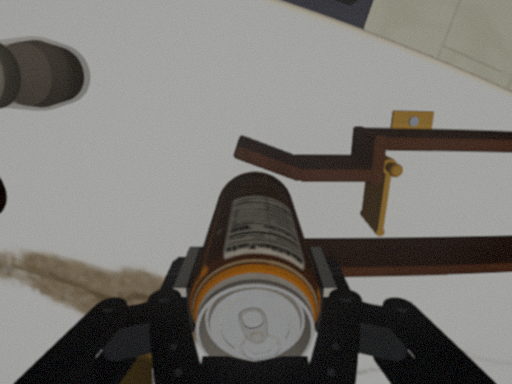

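The picture shows the can in the flared mouth, with the near guide at (330,167), the flap at (380,200) and the right wall at (420,253). It sits on the centre line to within about 1 mm, so I go on into the guides.

step_arm(commands=[{"dx": 0, "dy": 4, "dz": 0, "wx": 0, "wy": 0, "wz": 0, "fingers": 1}, {"dx": 0, "dy": 4, "dz": 0, "wx": 0, "wy": 0, "wz": 0, "fingers": 1}, {"dx": 0, "dy": 4, "dz": 0, "wx": 0, "wy": 0, "wz": 0, "fingers": 1}, {"dx": 0, "dy": 3, "dz": 0, "wx": 0, "wy": 0, "wz": 0, "fingers": 1}, {"dx": 0, "dy": 3, "dz": 0, "wx": 0, "wy": 0, "wz": 0, "fingers": 1}, {"dx": 0, "dy": 3, "dz": 0, "wx": 0, "wy": 0, "wz": 0, "fingers": 1}])

```text
t: 8.78
tcp_pos: [0.492, -0.042, 0.0784]
ee_rot: [-180.0, 0.0, -163.0]
force: [0.8, -2.8, 4.7]
finger_gap: 0.0504
```

```bash
python3 -c "
from rel import *
st()"
```

```text
t 8.775 tcp [ 0.492  -0.042   0.0784] rot [-1.7999e+02  1.0000e-02 -1.6302e+02] lane x,y [-0.0598 -0.002 ] F lane x,y,z [-2.9  0.1  4.7] gap 0.05035477697768667
```

step_arm(commands=[{"dx": 0, "dy": 3, "dz": -0.4, "wx": 0, "wy": 0, "wz": 0, "fingers": 1}, {"dx": 0, "dy": 3, "dz": 0, "wx": 0, "wy": 0, "wz": 0, "fingers": 1}, {"dx": 0, "dy": 3, "dz": 0, "wx": 0, "wy": 0, "wz": 0, "fingers": 1}, {"dx": 0, "dy": 3, "dz": 0, "wx": 0, "wy": 0, "wz": 0, "fingers": 1}, {"dx": 0, "dy": 3, "dz": 0, "wx": 0, "wy": 0, "wz": 0, "fingers": 1}, {"dx": 0, "dy": 3, "dz": 0, "wx": 0, "wy": 0, "wz": 0, "fingers": 1}])

```text
t: 9.52
tcp_pos: [0.4863, -0.0247, 0.0785]
ee_rot: [180.0, -0.0, -163.0]
force: [0.9, -1.4, -1.6]
finger_gap: 0.0501
```

```bash
python3 -c "
from rel import *
st()"
```

```text
t 9.525 tcp [ 0.4863 -0.0247  0.0785] rot [ 1.7999e+02 -3.0000e-02 -1.6304e+02] lane x,y [-0.0416 -0.0016] F lane x,y,z [-1.6 -0.4 -1.6] gap 0.05014190736087852
```

step_arm(commands=[{"dx": 0, "dy": 3, "dz": 0, "wx": 0, "wy": 0, "wz": 0, "fingers": 1}, {"dx": 0, "dy": 3, "dz": 0, "wx": 0, "wy": 0, "wz": 0, "fingers": 1}, {"dx": 0, "dy": 3, "dz": 0, "wx": 0, "wy": 0, "wz": 0, "fingers": 1}, {"dx": 0, "dy": 3, "dz": 0, "wx": 0, "wy": 0, "wz": 0, "fingers": 1}, {"dx": 0, "dy": 3, "dz": 0, "wx": 0, "wy": 0, "wz": 0, "fingers": 1}, {"dx": 0, "dy": 3, "dz": 0, "wx": 0, "wy": 0, "wz": 0, "fingers": 1}, {"dx": 0, "dy": 3, "dz": 0, "wx": 0, "wy": 0, "wz": 0, "fingers": 1}])

```text
t: 10.4
tcp_pos: [0.4802, -0.0049, 0.0787]
ee_rot: [-180.0, -0.0, -163.0]
force: [1.4, -2.2, -2.5]
finger_gap: 0.0506
```

```bash
python3 -c "
from rel import *
st()"
```

```text
t 10.4 tcp [ 0.4802 -0.0049  0.0787] rot [-1.7998e+02 -4.0000e-02 -1.6303e+02] lane x,y [-0.0209 -0.0016] F lane x,y,z [-2.5 -0.7 -2.5] gap 0.050625066532586215
```

step_arm(commands=[{"dx": 0, "dy": 3, "dz": 0, "wx": 0, "wy": 0, "wz": 0, "fingers": 1}, {"dx": 0, "dy": 3, "dz": 0, "wx": 0, "wy": 0, "wz": 0, "fingers": 1}, {"dx": 0, "dy": 3, "dz": 0, "wx": 0, "wy": 0, "wz": 0, "fingers": 1}, {"dx": 0, "dy": 3, "dz": 0, "wx": 0, "wy": 0, "wz": 0, "fingers": 1}, {"dx": 0, "dy": 3, "dz": 0, "wx": 0, "wy": 0, "wz": 0, "fingers": 1}, {"dx": 0, "dy": 3, "dz": 0, "wx": 0, "wy": 0, "wz": 0, "fingers": 1}, {"dx": 0, "dy": 3, "dz": 0, "wx": 0, "wy": 0, "wz": 0, "fingers": 1}, {"dx": 0, "dy": 3, "dz": 0, "wx": 0, "wy": 0, "wz": 0, "fingers": 1}])

```text
t: 11.4
tcp_pos: [0.4746, 0.0186, 0.0791]
ee_rot: [-180.0, 0.1, -163.0]
force: [3.3, -3.4, -2.6]
finger_gap: 0.0508
```

```bash
python3 -c "
from rel import *
st()"
```

```text
t 11.4 tcp [0.4746 0.0186 0.0791] rot [-1.7999e+02  1.2000e-01 -1.6300e+02] lane x,y [ 0.0032 -0.003 ] F lane x,y,z [-4.3 -2.2 -2.6] gap 0.05078070522843326
```

step_arm(commands=[{"dx": 0.5, "dy": 3, "dz": 0, "wx": 0, "wy": 0, "wz": 0, "fingers": 1}, {"dx": 0.3, "dy": 4, "dz": 0, "wx": 0, "wy": 0, "wz": 0, "fingers": 1}, {"dx": 0, "dy": 4, "dz": 0, "wx": 0, "wy": 0, "wz": 0, "fingers": 1}, {"dx": 0, "dy": 4, "dz": 0, "wx": 0, "wy": 0, "wz": 0, "fingers": 1}, {"dx": 0, "dy": 4, "dz": 0, "wx": 0, "wy": 0, "wz": 0, "fingers": 1}, {"dx": 0, "dy": 4, "dz": 0, "wx": 0, "wy": 0, "wz": 0, "fingers": 1}, {"dx": 0, "dy": 4, "dz": 0, "wx": 0, "wy": 0, "wz": 0, "fingers": 1}])

```text
t: 12.28
tcp_pos: [0.4661, 0.0445, 0.0793]
ee_rot: [180.0, 0.2, -163.0]
force: [4.0, -5.0, -2.4]
finger_gap: 0.0506
```

```bash
python3 -c "
from rel import *
st()"
```

```text
t 12.275 tcp [0.4661 0.0445 0.0793] rot [ 1.7999e+02  1.5000e-01 -1.6299e+02] lane x,y [ 0.0305 -0.0025] F lane x,y,z [-5.9 -2.4 -2.4] gap 0.05060907919764075
```

step_arm(commands=[{"dx": 0, "dy": 4, "dz": 0, "wx": 0, "wy": 0, "wz": 0, "fingers": 1}, {"dx": 0, "dy": 4, "dz": 0, "wx": 0, "wy": 0, "wz": 0, "fingers": 1}, {"dx": 0, "dy": 4, "dz": 0, "wx": 0, "wy": 0, "wz": 0, "fingers": 1}, {"dx": 0, "dy": 4, "dz": 0, "wx": 0, "wy": 0, "wz": 0, "fingers": 1}, {"dx": 0, "dy": 4, "dz": 0, "wx": 0, "wy": 0, "wz": 0, "fingers": 1}, {"dx": 0, "dy": 4, "dz": 0, "wx": 0, "wy": 0, "wz": 0, "fingers": 1}, {"dx": 0, "dy": 4, "dz": 0, "wx": 0, "wy": 0, "wz": 0, "fingers": 1}, {"dx": 0, "dy": 4, "dz": 0, "wx": 0, "wy": 0, "wz": 0, "fingers": 1}, {"dx": 0, "dy": 3, "dz": 0, "wx": 0, "wy": 0, "wz": 0, "fingers": 1}])

```text
t: 13.4
tcp_pos: [0.4535, 0.0766, 0.0785]
ee_rot: [-180.0, -0.1, -163.0]
force: [0.3, -1.5, 0.9]
finger_gap: 0.0502
```

Run:
```python
from walls import *
st();p=walls("wrist");cv2.imwrite("pics/w4.png",p["img"][:,:,::-1])
```

```text
t 13.4 tcp [0.4535 0.0766 0.0785] rot [-1.7995e+02 -1.4000e-01 -1.6304e+02] lane x,y [0.0648 0.0002] F lane x,y,z [-1.5  0.1  0.9] gap 0.05022666807469462
wrist noneTraceback (most recent call last):
  File "<stdin>", line 2, in <module>
  File "walls.py", line 3, in walls
    p=cyl(n);X=world(p,p["depth"]>0);v,u=np.nonzero(p["depth"]>0)
                       ~^^^^^^^^^
TypeError: 'NoneType' object is not subscriptable
```

Run:
```python
from h import *
p=r.camera("wrist");a=p["img"][:,:,::-1]
cv2.imwrite("pics/w4.png",a)
```

```text
(no output)
```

View pics/w4.png

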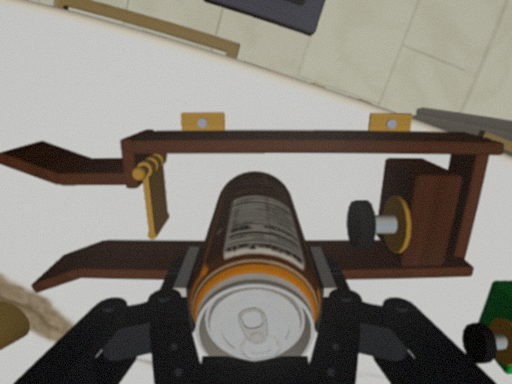

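The flap is shut behind the can at (155,200), and the bumper is ahead at (360,222), about 35–40 mm off. I advance in small steps, watching the force.

step_arm(commands=[{"dx": 0, "dy": 3, "dz": 0, "wx": 0, "wy": 0, "wz": 0, "fingers": 1}, {"dx": 0, "dy": 3, "dz": 0, "wx": 0, "wy": 0, "wz": 0, "fingers": 1}, {"dx": 0, "dy": 3, "dz": 0, "wx": 0, "wy": 0, "wz": 0, "fingers": 1}, {"dx": 0, "dy": 3, "dz": 0, "wx": 0, "wy": 0, "wz": 0, "fingers": 1}, {"dx": 0, "dy": 3, "dz": 0, "wx": 0, "wy": 0, "wz": 0, "fingers": 1}, {"dx": 0, "dy": 0, "dz": 0, "wx": 0, "wy": 0, "wz": 0, "fingers": 1}])

```text
t: 14.3
tcp_pos: [0.4502, 0.0918, 0.0786]
ee_rot: [180.0, -0.0, -163.0]
force: [0.3, 0.5, -2.8]
finger_gap: 0.0508
```

Run:
```python
from rel import *
st()
p=r.camera("wrist");X=world(p,p["depth"]>0);L=np.c_[(X[:,:2]-O)@EX,(X[:,:2]-O)@EY,X[:,2]]
v,u=np.nonzero(p["depth"]>0)
k=(abs(L[:,1])<.022)&(L[:,0]>.10)&(L[:,0]<.2)&(L[:,2]>.02)&(L[:,2]<.055)&(u>300)
h,e=np.histogram(L[k,0],np.arange(.1,.2,.003));print([(round(e[i]*1000),int(h[i])) for i in range(len(h)) if h[i]])
```

```text
t 14.3 tcp [0.4502 0.0918 0.0786] rot [ 1.8000e+02 -1.0000e-02 -1.6301e+02] lane x,y [ 0.0803 -0.0011] F lane x,y,z [ 0.4 -0.4 -2.8] gap 0.05075857590735098
[(127, 496), (130, 244), (133, 243), (136, 143), (139, 25), (142, 88), (145, 89), (148, 84), (151, 93), (154, 815), (157, 355), (160, 311), (163, 299), (166, 311), (169, 298), (172, 291), (175, 300), (178, 295), (181, 291), (184, 244), (187, 60)]
```

step_arm(commands=[{"dx": 0, "dy": 3, "dz": 0, "wx": 0, "wy": 0, "wz": 0, "fingers": 1}, {"dx": 0, "dy": 3, "dz": 0, "wx": 0, "wy": 0, "wz": 0, "fingers": 1}, {"dx": 0, "dy": 3, "dz": 0, "wx": 0, "wy": 0, "wz": 0, "fingers": 1}, {"dx": 0, "dy": 3, "dz": 0, "wx": 0, "wy": 0, "wz": 0, "fingers": 1}, {"dx": 0, "dy": 3, "dz": 0, "wx": 0, "wy": 0, "wz": 0, "fingers": 1}, {"dx": 0, "dy": 2, "dz": 0, "wx": 0, "wy": 0, "wz": 0, "fingers": 1}, {"dx": 0, "dy": 0, "dz": 0, "wx": 0, "wy": 0, "wz": 0, "fingers": 1}])

```text
t: 15.22
tcp_pos: [0.4453, 0.1079, 0.0787]
ee_rot: [180.0, 0.0, -163.0]
force: [-0.6, -0.5, -2.1]
finger_gap: 0.0506
```

```bash
python3 -c "
from rel import *
st()"
```

```text
t 15.225 tcp [0.4453 0.1079 0.0787] rot [ 180.      0.   -163.02] lane x,y [ 0.0972 -0.0012] F lane x,y,z [-0.3  0.7 -2.1] gap 0.05063551112930714
```

step_arm(commands=[{"dx": 0, "dy": 1, "dz": 0, "wx": 0, "wy": 0, "wz": 0, "fingers": 1}, {"dx": 0, "dy": 1, "dz": 0, "wx": 0, "wy": 0, "wz": 0, "fingers": 1}, {"dx": 0, "dy": 1, "dz": 0, "wx": 0, "wy": 0, "wz": 0, "fingers": 1}, {"dx": 0, "dy": 0, "dz": 0, "wx": 0, "wy": 0, "wz": 0, "fingers": 1}])

```text
t: 15.72
tcp_pos: [0.4444, 0.1107, 0.0787]
ee_rot: [180.0, -0.0, -163.0]
force: [-0.6, -0.3, -2.1]
finger_gap: 0.0504
```

```bash
python3 -c "
from rel import *
st()"
```

```text
t 15.725 tcp [0.4444 0.1107 0.0787] rot [ 180.     -0.   -163.03] lane x,y [ 0.1001 -0.0011] F lane x,y,z [-0.1  0.7 -2.1] gap 0.050431040198331
```

step_arm(commands=[{"dx": 0, "dy": 1, "dz": 0, "wx": 0, "wy": 0, "wz": 0, "fingers": 1}, {"dx": 0, "dy": 1, "dz": 0, "wx": 0, "wy": 0, "wz": 0, "fingers": 1}, {"dx": 0, "dy": 0, "dz": 0, "wx": 0, "wy": 0, "wz": 0, "fingers": 1}])

```text
t: 16.1
tcp_pos: [0.4438, 0.1126, 0.0787]
ee_rot: [180.0, -0.0, -163.0]
force: [0.0, -0.8, -3.1]
finger_gap: 0.0502
```

```bash
python3 -c "
from rel import *
st()"
```

```text
t 16.1 tcp [0.4438 0.1126 0.0787] rot [ 180.     -0.   -163.03] lane x,y [ 0.1022 -0.0011] F lane x,y,z [-0.8  0.2 -3.1] gap 0.050189183329776996
```

step_arm(commands=[{"dx": 0, "dy": 1, "dz": 0, "wx": 0, "wy": 0, "wz": 0, "fingers": 1}, {"dx": 0, "dy": 1, "dz": 0, "wx": 0, "wy": 0, "wz": 0, "fingers": 1}, {"dx": 0, "dy": 0, "dz": 0, "wx": 0, "wy": 0, "wz": 0, "fingers": 1}])

```text
t: 16.48
tcp_pos: [0.4433, 0.1138, 0.0788]
ee_rot: [-179.9, -0.0, -163.0]
force: [3.0, -5.0, -2.2]
finger_gap: 0.0501
```

```bash
python3 -c "
from rel import *
st()"
```

```text
t 16.475 tcp [0.4433 0.1138 0.0788] rot [-1.7994e+02 -3.0000e-02 -1.6301e+02] lane x,y [ 0.1035 -0.001 ] F lane x,y,z [-5.7 -1.4 -2.2] gap 0.05006923208657844
```

Contact with the bumper at 5.7 N.

step_arm(commands=[{"dx": 0, "dy": 1, "dz": 0, "wx": 0, "wy": 0, "wz": 0, "fingers": 1}, {"dx": 0, "dy": 1, "dz": 0, "wx": 0, "wy": 0, "wz": 0, "fingers": 1}, {"dx": 0, "dy": 0, "dz": 0, "wx": 0, "wy": 0, "wz": 0, "fingers": 1}])

```text
t: 16.85
tcp_pos: [0.4428, 0.1152, 0.0788]
ee_rot: [-179.9, -0.0, -163.0]
force: [4.6, -9.1, -2.0]
finger_gap: 0.0503
```

```bash
python3 -c "
from rel import *
st()"
```

```text
t 16.85 tcp [0.4428 0.1152 0.0788] rot [-1.7988e+02 -4.0000e-02 -1.6300e+02] lane x,y [ 0.1049 -0.0009] F lane x,y,z [-10.   -1.8  -2. ] gap 0.05034647929177057
```

step_arm(commands=[{"dx": 0, "dy": 0.8, "dz": 0, "wx": 0, "wy": 0, "wz": 0, "fingers": 1}, {"dx": 0, "dy": 0.6, "dz": 0, "wx": 0, "wy": 0, "wz": 0, "fingers": 1}, {"dx": 0, "dy": 0, "dz": 0, "wx": 0, "wy": 0, "wz": 0, "fingers": 1}, {"dx": 0, "dy": 0, "dz": 0, "wx": 0, "wy": 0, "wz": 0, "fingers": 1}])

```text
t: 17.35
tcp_pos: [0.4425, 0.1161, 0.0789]
ee_rot: [-179.9, -0.1, -163.0]
force: [6.7, -10.9, -1.9]
finger_gap: 0.0505
```

```bash
python3 -c "
from rel import *
st()"
```

```text
t 17.35 tcp [0.4425 0.1161 0.0789] rot [-1.7985e+02 -5.0000e-02 -1.6301e+02] lane x,y [ 0.1059 -0.0009] F lane x,y,z [-12.4  -3.3  -1.9] gap 0.05050119882101707
```

Force is about 12.4 N. I add a touch, hold for about 1 s, then read again.

step_arm(commands=[{"dx": 0, "dy": 0.4, "dz": 0, "wx": 0, "wy": 0, "wz": 0, "fingers": 1}, {"dx": 0, "dy": 0, "dz": 0, "wx": 0, "wy": 0, "wz": 0, "fingers": 1}, {"dx": 0, "dy": 0, "dz": 0, "wx": 0, "wy": 0, "wz": 0, "fingers": 1}, {"dx": 0, "dy": 0, "dz": 0, "wx": 0, "wy": 0, "wz": 0, "fingers": 1}, {"dx": 0, "dy": 0, "dz": 0, "wx": 0, "wy": 0, "wz": 0, "fingers": 1}, {"dx": 0, "dy": 0, "dz": 0, "wx": 0, "wy": 0, "wz": 0, "fingers": 1}])

```text
t: 18.1
tcp_pos: [0.4424, 0.1163, 0.0789]
ee_rot: [-179.8, -0.1, -163.0]
force: [5.6, -11.5, -1.6]
finger_gap: 0.0506
```

```bash
python3 -c "
from rel import *
st()
p=r.camera('wrist');cv2.imwrite('pics/w5.png',p['img'][:,:,::-1])"
```

```text
t 18.1 tcp [0.4424 0.1163 0.0789] rot [-1.7984e+02 -6.0000e-02 -1.6301e+02] lane x,y [ 0.1061 -0.0008] F lane x,y,z [-12.6  -1.9  -1.6] gap 0.050553242105399784
```

View pics/w5.png

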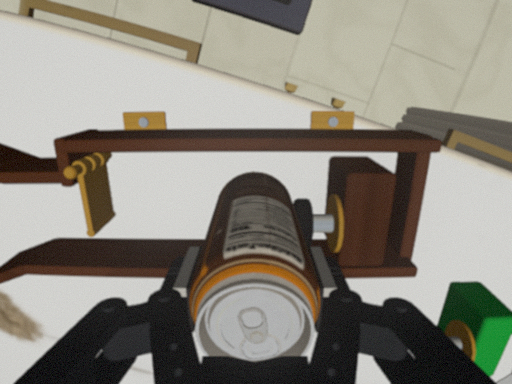

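The can is against the bumper disc (305,222) and the flap is shut (95,205), at a steady 12.6 N. I back off, set the can down and release.

step_arm(commands=[{"dx": 0, "dy": -2, "dz": 0, "wx": 0, "wy": 0, "wz": 0, "fingers": 1}, {"dx": 0, "dy": -2, "dz": 0, "wx": 0, "wy": 0, "wz": 0, "fingers": 1}, {"dx": 0, "dy": -2, "dz": 0, "wx": 0, "wy": 0, "wz": 0, "fingers": 1}, {"dx": 0, "dy": 0, "dz": 0.5, "wx": 0, "wy": 0, "wz": 0, "fingers": 1}, {"dx": 0, "dy": 0, "dz": 0, "wx": 0, "wy": 0, "wz": 0, "fingers": 1}])

```text
t: 18.77
tcp_pos: [0.4439, 0.1124, 0.0784]
ee_rot: [-180.0, 0.0, -163.0]
force: [-0.5, -2.0, 2.8]
finger_gap: 0.0502
```

```bash
python3 -c "
from rel import *
st()"
```

```text
t 18.775 tcp [0.4439 0.1124 0.0784] rot [-1.7999e+02  1.0000e-02 -1.6301e+02] lane x,y [ 0.1019 -0.0012] F lane x,y,z [-1.8  1.   2.8] gap 0.05021090578251183
```

step_arm(commands=[{"dx": 0, "dy": -1, "dz": -0.2, "wx": 0, "wy": 0, "wz": 0, "fingers": 1}, {"dx": 0, "dy": 0, "dz": 0, "wx": 0, "wy": 0, "wz": 0, "fingers": 1}, {"dx": 0, "dy": 0, "dz": 0, "wx": 0, "wy": 0, "wz": 0, "fingers": 0.3}, {"dx": 0, "dy": 0, "dz": 0, "wx": 0, "wy": 0, "wz": 0, "fingers": 0.2}, {"dx": 0, "dy": 0, "dz": 0, "wx": 0, "wy": 0, "wz": 0, "fingers": 0.1}, {"dx": 0, "dy": 0, "dz": 0, "wx": 0, "wy": 0, "wz": 0, "fingers": 0}, {"dx": 0, "dy": 0, "dz": 0, "wx": 0, "wy": 0, "wz": 0, "fingers": 0}, {"dx": 0, "dy": 0, "dz": 0, "wx": 0, "wy": 0, "wz": 0, "fingers": 0}, {"dx": 0, "dy": 0, "dz": 0, "wx": 0, "wy": 0, "wz": 0, "fingers": 0}])

```text
t: 19.9
tcp_pos: [0.4442, 0.1114, 0.0784]
ee_rot: [180.0, -0.0, -163.0]
force: [0.3, 0.3, -0.3]
finger_gap: 0.0852
```

```bash
python3 -c "
from rel import *
st()
p=r.camera('wrist');cv2.imwrite('pics/w6.png',p['img'][:,:,::-1])"
```

```text
t 19.9 tcp [0.4442 0.1114 0.0784] rot [ 180.     -0.   -163.03] lane x,y [ 0.1009 -0.0011] F lane x,y,z [ 0.2 -0.4 -0.3] gap 0.0851948746346272
```

View pics/w6.png

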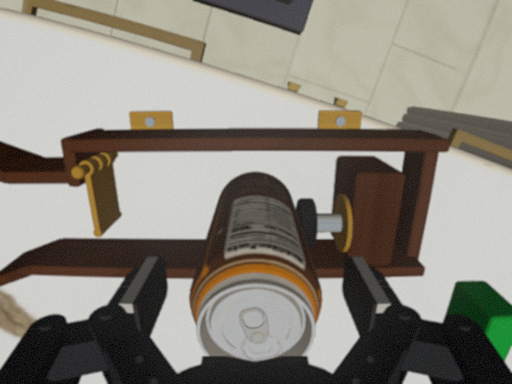

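The jaws are open and clear on both sides, and the can is standing with the flap shut. I lift straight up.

step_arm(commands=[{"dx": 0, "dy": 0, "dz": -15, "wx": 0, "wy": 0, "wz": 0, "fingers": 0}, {"dx": 0, "dy": 0, "dz": -35, "wx": 0, "wy": 0, "wz": 0, "fingers": 0}, {"dx": 0, "dy": 0, "dz": -50, "wx": 0, "wy": 0, "wz": 0, "fingers": 0}, {"dx": 0, "dy": 0, "dz": -50, "wx": 0, "wy": 0, "wz": 0, "fingers": 0}, {"dx": 0, "dy": 0, "dz": -30, "wx": 0, "wy": 0, "wz": 0, "fingers": 0}, {"dx": 0, "dy": 0, "dz": 0, "wx": 0, "wy": 0, "wz": 0, "fingers": 0}, {"dx": 0, "dy": 0, "dz": 0, "wx": 0, "wy": 0, "wz": 0, "fingers": 0}])

```text
t: 20.82
tcp_pos: [0.4437, 0.1113, 0.2578]
ee_rot: [180.0, -0.0, -163.0]
force: [-0.1, -0.1, -0.7]
finger_gap: 0.0852
```

```bash
python3 -c "
from rel import *
st()
p=r.camera('wrist');cv2.imwrite('pics/w7.png',p['img'][:,:,::-1])
p=r.camera('scene')
for l in('can','bitters','salt','jigger'):
    for o in r.outline_of(p,l)[:1]:
        X=world(p,o['mask']);print(l,np.round(np.median(X,0),3),np.round(X[:,2].max(),3),round(o['conf'],2))"
```

```text
t 20.825 tcp [0.4437 0.1113 0.2578] rot [ 1.7999e+02 -4.0000e-02 -1.6304e+02] lane x,y [ 0.1009 -0.0007] F lane x,y,z [-0.1  0.1 -0.7] gap 0.08522048551268091
can [0.43  0.125 0.103] 0.136 0.62
bitters [ 0.541 -0.259  0.069] 0.139 0.96
salt [0.454 0.009 0.029] 0.123 0.69
```

View pics/w7.png

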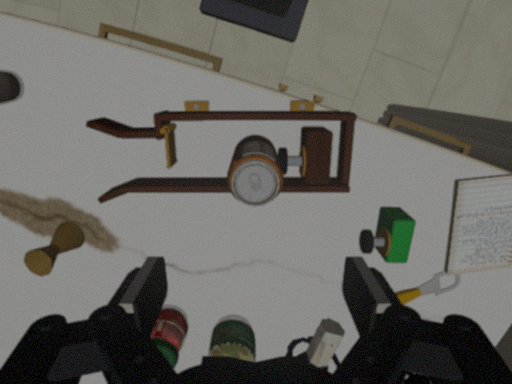

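The can stands upright in the bay at (255,170) with the flap shut (168,145). The jigger is standing, and the bottle hasn't moved. Handing in.

```bash
python3 -c "
from workcell import r
print(r.hand_in())"
```

```text
the job is handed in; nothing more can be done
None
```

The job is done and handed in at about 21 s of the 58 s allowed; no verdict was reported. I gripped the can, set it down at the mouth and slid it through the guides and the flap. The forces on the way through were about 6 N along the lane and 2.4 N to the side. The flap shut behind it.

I felt the bumper with the can's axis about 0.103 m past the flap. I built up to a reading of about 12.6 N and held it for about 1 s, which is roughly 2.7 mm of bumper travel. Then I backed off 7 mm in all, set the can down, opened the jaws and rose clear.

- **Last checks:** the final wrist picture shows the can upright in the bay at about x = 0.10 m, y ≈ 0 of the lane, with the flap shut and the gripper clear. The scene camera puts the can's top at 0.136 m, so it is standing on the worktop. The bottle read within 2 mm of where it started.
- **Jigger:** the network did not report it in the last scene view. It shows standing in the last wrist picture, but I did not re-measure it.
- **Salt shaker:** the network's last detection was wrong, since it reported a spot at the lane's flap. I did not re-measure the shaker; the gripper passed above it with the can about 30 mm clear.
- **Sideways position:** the wrist and scene cameras disagreed by about 2 mm on the can's place in the grip. I used a value between them and felt no side force in the guides.

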